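Set a slotted capacitor bracket to its mark and clamp it

TASK

Slide the slotted bracket that carries the round capacitor can along its plate until the can and the pointed tabs beside it are centred over the strip of white tape, then turn that bracket's black bar-shaped clamp nut clockwise until it stops, with its bar square across the bracket. Leave the similar bracket with the square transformer where it is.

Things in the scene. Friction and masses are not known exactly. Their poses are not given: they have to be found in the camera images.
- can (a point): Dark upright can, 35 mm in diameter (38 mm steel band below 22 mm height), top 67 mm above the table, fixed on a slotted bracket 50 mm wide, top at 12 mm, with a pointed tab on each side level with the can. Point: on its axis, 40 mm above the table. It slides only along x of mark (100 mm between stops, about 3 N, stays where left) and starts 28 to 75 mm short of the tape, on the nut's side.
- mark: White tape strip, 8 x 98 mm, flat across the dark steel plate (330 x 100 mm, top 8 mm above the table, fixed) and passing under the bracket. Origin: middle of the strip. x is the sliding direction, pointing away from the nut; y runs along the strip.
- nut_grip (a point): Black nut of that bracket: upright bar 46 long, 11 thick, 20 to 46 mm above the table, on a fixed upright bolt in the slot, 110 to 145 mm from the tape along its -x. Point: on the axis, 33 mm up; x along the bar, y across it, turning with it. Loose at start: bar x 6 to 20 deg clockwise (from above) of mark x; stops tight at 86 deg. Takes 0.06 N m, stays where left, does not rise.
- transformer (a point): Square steel transformer with copper windings, 44 x 46 x 42 mm, on a second plate with the same kind of bracket and nut, not to be moved; this point is at its centre, 33 mm above the table.

How it is judged:
On the way, in this order (a step that is already met when the one before it is completed fails the run):
1. the can is centred over the tape (within 10 mm along the slide) while the nut is still loose (bar within 35 degrees of the bracket's length) (x of can in the frame of mark between -0.01 and 0.01 m and angle between the x axis of nut_grip and the x axis of mark, either way round below 0.61 rad), for 0.2 s.
2. the nut is tightened (bar more than 70 degrees from the bracket's length) with the can still at the tape (x of can in the frame of mark between -0.01 and 0.01 m and angle between the x axis of nut_grip and the x axis of mark, either way round above 1.222 rad), for 0.2 s.
At the end, for the whole second after the job is handed in: The can's axis is within 10 mm of the tape's middle along the slide, its nut's bar is turned clockwise to within 20 degrees of square across the bracket, and the transformer is within 15 mm of where it was (all of step 2 and distance of transformer from where it was at the start of the episode below 0.015 m); the robot touches nothing.
It fails at once if the transformer's bracket is moved by more than 15 mm (distance of transformer from where it was at the start of the episode above 0.015 m).
It also fails if it takes over 48 s, if anything falls off the work surface, if the arm or the gripper's body presses on something with over 40 N, if the wrist force passes 120 N, or if a joint passes its speed limit or range.

ROBOT

A 7-joint arm with a two-finger parallel gripper is mounted at the origin on the work surface. World frame = base frame: x ahead of the robot, y to its left, z up, the work surface at z = 0. Lengths are in m, angles in rad, forces in N, time in s.
With the tool pointing down it reaches from about 0.4 to 0.875 m from the base axis. Payload 19.3 kg.
Tool frame: the origin (TCP) lies midway between the tips of the shut fingers; the grasp point (between the pads) lies 19 mm behind it (bot.grip_point_offset is the distance from the TCP to the grasp point, in m); z points along the fingers, y is the direction in which the jaws open and shut (so a half turn about z gives the same grasp; the last joint's range is limited). The gripper opens to 85 mm and grips with 20 to 120 N. Pads are 22 mm wide; open, the fingers measure 114 mm over their backs; the gripper's body (76 mm by 85 mm) begins 54 mm behind the grasp point. The pads swing forward as they close: fully open they stand 13 mm farther back than shut.
Start: joints at [-1.255, 0.521, -0.036, 1.599, 0.021, 1.021, -0.113], TCP at [0.235, 0.579, 0.231] pointing down, gripper open.
Joint ranges: [-2.91, 2.91], [-0.3, 2.13], [-1.5, 1.42], [0.17, 2.43], [-1.26, 4.41], [0.16, 1.93], [-2.52, 2.52]. Speed limits (rad/s): [1.89, 1.89, 2.39, 2.39, 3.01, 3.01, 3.01].

INTERFACE

Orientations are given as [roll, pitch, yaw] about the fixed x, y, z axes, in that order (R = Rz(yaw) Ry(pitch) Rx(roll)).
In Python, from workcell import bot, viewer, workorder gives the robot as it stands.
- The arm moves only by the tool move_arm, never from a script. Its argument "plan" is a list of rows, each a list of 6 numbers: the shift along the tool's x, y, z scaled (see below), then the turn, a rotation vector about the tool's x, y, z scaled (see below). A call has 1 to 5 rows; each row shifts and turns the commanded pose from where the row before left it, along the tool's axes as they then stand; what a row does not reach is not made up. The controller multiplies each number of a shift by 0.025 m and each number of a turn by pi rad. A row lasts 1/10 s, in which the tool goes at most 50 mm and 8.59 degrees, less where a joint would pass 70% of its speed; a pose out of reach is approached as far as the arm can. A call with a number of a shift or a turn outside -1 to 1 is refused whole. A call with a gripper value outside its range is refused whole. "claw" is the closure, from -1 (fully open) to 1 (shut), so that 0 is half open, set as the call begins (left out, the last holds). The fingers move at their own pace and stop on an object; "force" is the grip in N (left out, the last holds). Time passes only in rows, so rows that do not move let the fingers close. It gives the time, the measured TCP pose, the force and the opening at its end, in the units of the state.
- bot.observe(): the state, without advancing time (a new reading comes with each control period).
- viewer.grab_frame(name): name is "side" or "top" or "wrist"; returns the picture (384x512x3 uint8, red, green, blue); there is no depth.
- viewer.camera_info(name): a dict with "K" (3x3 intrinsics, pixels), "R" (3x3) and "t" (3): a world point X has camera coordinates R X + t. Camera axes: x right, y down, z forward; pixel columns grow to the right and rows downward; lengths in m; the calibration is good to about 2 mm. A picture is of the moment at which its call begins: read the wrist's pose just before it. camera_info takes no time and is no camera call; for the wrist camera it gives the pose at the moment of the call.
- workorder.job_done(): hands the job in, once; it reports no verdict.
The state is a dict: "clock": time; "qpos": joint angles; "qd": joint speeds; "joint_efforts": joint torques, N m; "position": TCP position; "tool_rot": TCP orientation; "force": force on the tool from outside, world axes, zero at the start; "moment": the same for the moment, N m; "grip_width": finger opening in m.
Only numpy, scipy, OpenCV 4.12 (cv2) and the standard library are available. Lean on these libraries where they do the work, as an engineer would, in place of code of your own. Each camera call takes 0.05 s, during which the arm holds its last target.

## Working session

There is one attempt and no reset: what is moved stays moved. The work goes in short steps, Python scripts to look and compute and a tool call to move; the robot and the scene stay as the last step left them, time stands still between calls to the robot, and variables do not carry over. Pictures are saved under pics/ and viewed, and the job is handed in when it is done.

Besides the shell and the picture viewer there is one more tool, called after "Emit:" as name([rows], argument=value, ...), one row to a line, values as JSON. move_arm: Moves the arm, as the interface text tells. Shifts and turns lie within -1 to 1; 1 stands for 0.025 m of shift or pi rad of turn. Its arguments: {"type":"object","properties":{"plan":{"type":"array","items":{"type":"array","items":{"type":"number"}}},"claw":{"type":"number"},"force":{"type":"number"}},"required":["plan"]}

```bash
mkdir -p pics; ls; python3 - <<'E'
from workcell import bot, viewer, workorder
import cv2,json
s=bot.observe(); print(s)
for n in("side","top"):
    im=viewer.grab_frame(n); cv2.imwrite(f"pics/{n}0.png",im[:,:,::-1]); i=viewer.camera_info(n); print(n,i)
E
```

```text
pics
{'clock': 0.0, 'qpos': array([-1.25519578,  0.52199798, -0.0363104 ,  1.59997896,  0.02120762,
        1.02109323, -0.11280959]), 'qd': array([ 1.40186600e-03,  8.39920938e-04,  3.42990096e-04, -1.84438081e-03,
        9.56314191e-04, -2.14600611e-03,  1.83373476e-05]), 'joint_efforts': array([-2.29561272e-03, -9.27076650e+01,  1.97853372e+00, -3.69932449e+01,
        1.77479710e-02,  8.02509516e-03,  2.41154936e-05]), 'position': array([0.23511157, 0.57874589, 0.23074632]), 'tool_rot': array([-3.14050417e+00,  9.20915022e-05,  2.75576131e+00]), 'force': array([-0.14019331,  0.84809963,  0.6860737 ]), 'moment': array([ 0.05641697,  0.05968617, -0.01881543]), 'grip_width': 0.08561426591297584}
side {'K': array([[423.49882559,   0.        , 257.3675858 ],
       [  0.        , 423.49882559, 193.43656237],
       [  0.        ,   0.        ,   1.        ]]), 'R': array([[ 0.99242302, -0.12285527,  0.00176809],
       [-0.06424509, -0.53112965, -0.84485139],
       [ 0.10473353,  0.83833638, -0.53499814]]), 't': array([-0.54247601,  0.07828356,  0.78525362])}
top {'K': array([[432.11311073,   0.        , 267.7819557 ],
       [  0.        , 432.11311073, 187.3648825 ],
       [  0.        ,   0.        ,   1.        ]]), 'R': array([[-0.01971427, -0.99979299,  0.00503259],
       [-0.9716017 ,  0.01797076, -0.23593897],
       [ 0.23579968, -0.00954103, -0.97175484]]), 't': array([-0.01503817,  0.56331705,  0.65486989])}
```

View pics/side0.png

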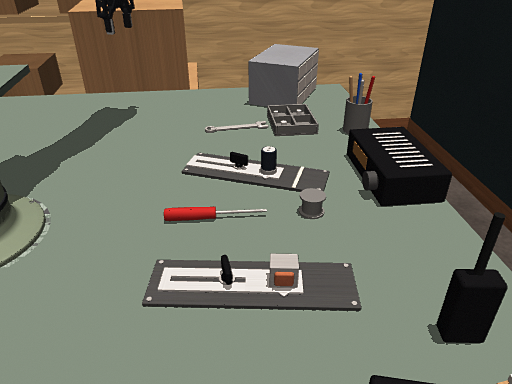

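View pics/top0.png

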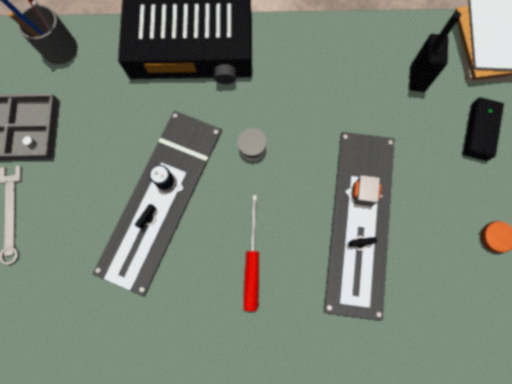

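The top view shows the can's top at about (161,175), its nut at (147,216), and the tape from (159,139) to (208,159). The transformer's bracket is on the right, at about (368,190).

```bash
cat > h.py <<'E'
import numpy as np,cv2
from workcell import bot, viewer, workorder
def ray(n,u,v,z,info=None):
    i=info or viewer.camera_info(n); R,t,K=i['R'],i['t'],i['K']
    c=-R.T@t; d=R.T@np.linalg.inv(K)@np.array([u,v,1.]); return c+d*(z-c[2])/d[2]
def proj(n,X,info=None):
    i=info or viewer.camera_info(n); p=i['K']@(i['R']@np.array(X)+i['t']); return p[:2]/p[2]
E
python3 - <<'E'
import cv2
a=cv2.imread('pics/top0.png')[100:300,90:230]; cv2.imwrite('pics/topc.png',cv2.resize(a,None,fx=4,fy=3.99999 and 4,interpolation=cv2.INTER_CUBIC)[:600] if 0 else cv2.resize(a[0:150],None,fx=4,fy=4,interpolation=cv2.INTER_CUBIC))
a=cv2.imread('pics/side0.png')[140:200,170:340]; cv2.imwrite('pics/sidec.png',cv2.resize(a,None,fx=4,fy=4,interpolation=cv2.INTER_CUBIC))
E
```

```text
(no output)
```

View pics/topc.png

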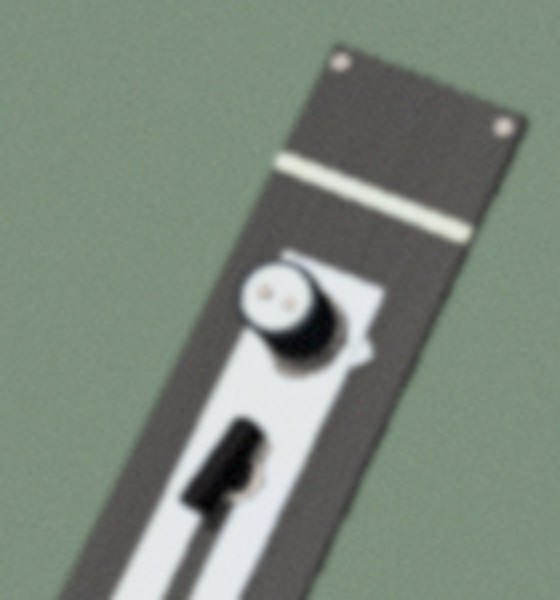

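View pics/sidec.png

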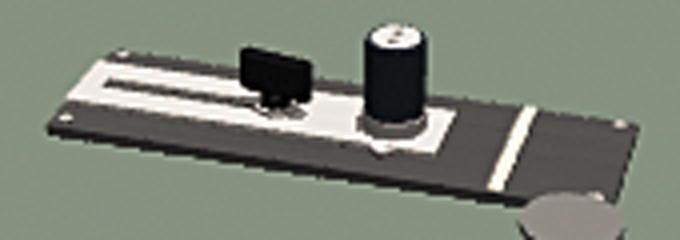

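```bash
cat > m.py <<'E'
from h import *
f=lambda x,y:(90+x/4-.375,100+y/4-.375)
g=lambda x,y:(170+x/4-.375,140+y/4-.375)
t1=ray('top',*f(279,160),.008);t2=ray('top',*f(470,235),.008)
m=(t1+t2)/2; print('tape',t1,t2,np.linalg.norm(t1-t2),m)
s1=ray('side',*g(530,107),.008);s2=ray('side',*g(496,190),.008);print('tape side',(s1+s2)/2,np.linalg.norm(s1-s2))
# hole pixel & plate long edges: screw heads far/near
h=[ray('top',*p,.009) for p in [(174.6,115.1),(215.4,131.2),(100,273.5),(141.5,289.5)]]
xd=(h[0]+h[1]-h[2]-h[3]);xd/=np.linalg.norm(xd); print('xdir',xd,np.degrees(np.arctan2(xd[1],xd[0])))
yd=t1-t2; print('tape ang',np.degrees(np.arctan2(yd[1],yd[0]))-90)
c=ray('top',*f(278,297),.067);cs=ray('side',*g(396,38),.067)
print('can',c,cs)
n=ray('top',*f(219,461),.046);print('nut', n, ray('side',*g(277,58),.046))
xd[2]=0;yv=np.array([-xd[1],xd[0],0])
for nm,p in(('can',c),('cans',cs),('nut',n),('nuts',ray('side',*g(277,58),.046))): print(nm,(p-m)@xd,(p-m)@yv)
a=ray('top',*f(248,421),.046);b=ray('top',*f(190,500),.046);print(np.linalg.norm(a-b),np.degrees(np.arctan2(*(a-b)[1::-1])))
E
python3 m.py
```

```text
tape [0.67247125 0.17348759 0.008     ] [0.63435175 0.0842326  0.008     ] 0.09705436420343044 [0.6534115  0.12886009 0.008     ]
tape side [0.65512454 0.12824753 0.008     ] 0.09730682388309206
xdir [ 0.92141481 -0.38858042  0.        ] -22.866197997760924
tape ang -23.12662005399136
can [0.58977833 0.15659702 0.067     ] [0.59085655 0.15472258 0.067     ]
nut [0.52405046 0.18394736 0.046     ] [0.52623606 0.17942583 0.046     ]
can -0.0694105742527493 0.0008306107563325395
cans -0.06768871802254678 -0.00047754790367338735
nut -0.1406010171115723 0.0004910556449813426
nuts -0.13683019322967654 -0.0028258627112796282
0.04057297453384555 -34.383081858904625
```

The measured points fit the given sizes: the tape measures 97 mm, the can is at x = −68.5 mm and the nut at x = −139 mm, both with y ≈ 0. The bar is about 11° clockwise. Next I work out the approach to the can.

```bash
cat >> h.py <<'E'
from scipy.spatial.transform import Rotation as Ro
def plan(tgt,yawdeg):
    s=bot.observe(); R=Ro.from_euler('xyz',s['tool_rot']); d=R.inv().apply(np.array(tgt)-s['position'])
    T=Ro.from_euler('xyz',[np.pi,0,np.radians(yawdeg)]); rv=(R.inv()*T).as_rotvec()
    print('t',s['clock'],'pos',s['position'].round(4),'yaw',np.degrees(s['tool_rot']).round(1),'shift units',(d/.025).round(2),'rot units',(rv/np.pi).round(4),'w',s['grip_width'].round(4),'F',s['force'].round(1),'q',s['qpos'].round(2))
E
python3 -c "
from h import *
plan([.5903,.1555,.15],157)"
```

```text
Traceback (most recent call last):
  File "h.py", line 12, in plan
    print('t',s['clock'],'pos',s['position'].round(4),'yaw',np.degrees(s['tool_rot']).round(1),'shift units',(d/.025).round(2),'rot units',(rv/np.pi).round(4),'w',s['grip_width'].round(4),'F',s['force'].round(1),'q',s['qpos'].round(2))
                                                                                                                                                                   ^^^^^^^^^^^^^^^^^^^^^
AttributeError: 'float' object has no attribute 'round'
```

```bash
sed -i "s/s\['grip_width'\].round(4)/round(s['grip_width'],4)/" h.py
python3 -c "
from h import *
plan([.5903,.1555,.15],157)"
```

```text
t 0.1 pos [0.2351 0.5788 0.2308] yaw [-179.9    0.   157.9] shift units [-19.53 -10.34   3.24] rot units [-0.0003  0.      0.005 ] w 0.0852 F [ 0.8 -0.5 -0.8] q [-1.26  0.52 -0.04  1.6   0.02  1.02 -0.11]
```

Emit:
move_arm([
  [-0.8,-0.4,0,0,0,0.005],
  [-0.8,-0.4,0,0,0,0],
  [-0.8,-0.4,0,0,0,0],
  [-0.8,-0.4,0,0,0,0],
  [-0.8,-0.4,0,0,0,0],
], claw=-1, force=50)

```text
clock: 0.6
position: [0.309, 0.4927, 0.2311]
tool_rot: [-3.141, 0.0, 2.739]
force: [0.2, -0.1, 0.2]
grip_width: 0.0855
```

Emit:
move_arm([
  [-0.8,-0.4,0,0,0,0],
  [-0.8,-0.4,0,0,0,0],
  [-0.8,-0.4,0,0,0,0],
  [-0.8,-0.4,0,0,0,0],
  [-0.8,-0.4,0,0,0,0],
])

```text
clock: 1.1
position: [0.3813, 0.4075, 0.2312]
tool_rot: [-3.141, 0.0, 2.739]
force: [1.0, 1.0, 0.2]
grip_width: 0.0854
```

Emit:
move_arm([
  [-0.8,-0.4,0,0,0,0],
  [-0.8,-0.4,0,0,0,0],
  [-0.8,-0.4,0,0,0,0],
  [-0.8,-0.4,0,0,0,0],
  [-0.8,-0.4,0,0,0,0],
])

```text
clock: 1.6
position: [0.4536, 0.3223, 0.2312]
tool_rot: [-3.141, -0.0, 2.739]
force: [-0.1, 0.5, -0.8]
grip_width: 0.0854
```

```bash
python3 -c "
from h import *
plan([.5903,.1555,.15],157)"
```

```text
t 1.6 pos [0.4536 0.3223 0.2312] yaw [-180.    -0.   156.9] shift units [-7.64 -4.    3.25] rot units [-0.0001 -0.     -0.0003] w 0.0854 F [-0.1  0.5 -0.8] q [-0.75  0.41  0.03  1.79 -0.02  0.94  0.46]
```

Emit:
move_arm([
  [-0.8,-0.4,0,0,0,0],
  [-0.8,-0.4,0,0,0,0],
  [-0.8,-0.4,0,0,0,0],
  [-0.8,-0.4,0,0,0,0],
  [-0.8,-0.4,0,0,0,0],
])

```text
clock: 2.1
position: [0.526, 0.2372, 0.2312]
tool_rot: [-3.141, -0.0, 2.739]
force: [-0.5, 0.3, -0.6]
grip_width: 0.0853
```

Emit:
move_arm([
  [-0.8,-0.4,0.4,0,0,0],
  [-0.8,-0.4,0.6,0,0,0],
  [-0.8,-0.4,0.8,0,0,0],
  [-0.8,-0.4,0.8,0,0,0],
  [-0.44,-0.4,0.7,0,0,0],
])

```text
clock: 2.6
position: [0.5904, 0.155, 0.1476]
tool_rot: [-3.141, 0.0, 2.738]
force: [-0.7, -0.8, 0.2]
grip_width: 0.0853
```

```bash
python3 -c "
from h import *
plan([.5903,.1555,.15],157)
im=viewer.grab_frame('wrist'); cv2.imwrite('pics/w1.png',im[:,:,::-1])
print(proj('wrist',[.5903,.1555,.067]))"
```

```text
t 2.6 pos [0.5904 0.155  0.1476] yaw [-179.9    0.   156.9] shift units [ 0.01  0.02 -0.1 ] rot units [-0.0003  0.     -0.0006] w 0.0853 F [-0.7 -0.8  0.2] q [-0.4   0.6   0.06  1.72 -0.05  0.83  0.85]
[265.3350575  200.57076674]
```

View pics/w1.png

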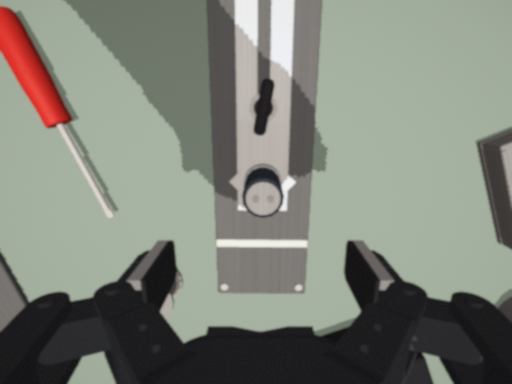

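The wrist view shows the can's top at (263,198) against a predicted (265,201), so the estimate holds. The jaws straddle the bracket and are aligned with it. I refine with wrist rays, then descend.

```bash
python3 -c "
from h import *
r=lambda u,v,z:ray('wrist',u,v,z)
x=np.array([np.cos(np.radians(-23)),np.sin(np.radians(-23)),0]);y=np.array([-x[1],x[0],0])
m=(r(217,244,.008)+r(307,244,.008))/2
print('m',m)
for p in [r(263,198,.067),r(264,107,.046)]: print(p,(p-m)@x,(p-m)@y)
d=r(267,83,.046)-r(260,131,.046);print(np.linalg.norm(d),np.degrees(np.arctan2(d[1],d[0])))
plan([.5903,.1555,.028],157)"
```

```text
m [0.65164761 0.12652088 0.008     ]
[0.58756675 0.15462118 0.067     ] -0.06996640367798916 0.0008280824488042366
[0.52339607 0.18295364 0.046     ] -0.1401062031911049 0.0018347624747093408
0.03744061470765527 148.30868062861737
t 2.65 pos [0.5898 0.1523 0.145 ] yaw [-1.798e+02 -1.000e-01  1.568e+02] shift units [0.02 0.15 4.68] rot units [-0.0013 -0.0005 -0.0012] w 0.0853 F [-2.2 -3.6 -2.8] q [-0.39  0.6   0.06  1.72 -0.05  0.83  0.85]
```

Emit:
move_arm([
  [0,0,0.8,0,0,0],
  [0,0,0.8,0,0,0],
  [0,0,0.8,0,0,0],
  [0,0,0.8,0,0,0],
  [0,0,0.8,0,0,0],
])

```text
clock: 3.15
position: [0.5895, 0.1567, 0.0482]
tool_rot: [-3.141, -0.0, 2.739]
force: [0.1, -0.2, -0.7]
grip_width: 0.0851
```

Emit:
move_arm([
  [0,0,0.4,0,0,0],
  [0,0,0.4,0,0,0],
  [0,0,0,0,0,0],
])

```text
clock: 3.45
position: [0.5892, 0.157, 0.0281]
tool_rot: [-3.141, -0.001, 2.74]
force: [0.3, -0.0, 0.1]
grip_width: 0.0858
```

Emit:
move_arm([
  [0,0,0,0,0,0],
  [0,0,0,0,0,0],
  [0,0,0,0,0,0],
  [0,0,0,0,0,0],
  [0,0,0,0,0,0],
], claw=1, force=40)

```text
clock: 3.95
position: [0.5901, 0.1575, 0.0295]
tool_rot: [3.141, 0.001, 2.74]
force: [-0.3, -0.8, 6.0]
grip_width: 0.0342
```

Emit:
move_arm([
  [0,0,0,0,0,0],
  [0,0,0,0,0,0],
  [0,0,0,0,0,0],
])

```text
clock: 4.25
position: [0.5901, 0.1575, 0.0295]
tool_rot: [3.141, 0.001, 2.74]
force: [-0.3, 0.7, 5.6]
grip_width: 0.0343
```

Gripped, with a width of 34 mm for the 35 mm can. Now I slide about 69 mm along −x of the tool.

Emit:
move_arm([
  [-0.4,0,0,0,0,0],
  [-0.4,0,0,0,0,0],
  [-0.4,0,0,0,0,0],
  [-0.4,0,0,0,0,0],
])

```text
clock: 4.65
position: [0.6269, 0.1414, 0.0295]
tool_rot: [3.141, 0.0, 2.74]
force: [-3.3, -0.3, 8.4]
grip_width: 0.0342
```

Emit:
move_arm([
  [-0.4,0,0,0,0,0],
  [-0.4,0,0,0,0,0],
  [-0.36,0,0,0,0,0],
  [0,0,0,0,0,0],
  [0,0,0,0,0,0],
])

```text
clock: 5.15
position: [0.6541, 0.1297, 0.0295]
tool_rot: [3.141, 0.002, 2.739]
force: [1.7, -2.8, 6.1]
grip_width: 0.0345
```

```bash
python3 -c "
from h import *
plan([.5903,.1555,.028],157)
for n in('side','wrist'):
  im=viewer.grab_frame(n); im=im[120:220,160:350] if n=='side' else im
  cv2.imwrite(f'pics/{n}2.png',cv2.resize(im[:,:,::-1],None,fx=4 if n=='side' else 1,fy=4 if n=='side' else 1,interpolation=2))"
```

```text
t 5.15 pos [0.6541 0.1297 0.0295] yaw [1.80e+02 1.00e-01 1.57e+02] shift units [ 2.75 -0.05  0.06] rot units [ 0.0001  0.0005 -0.0003] w 0.0345 F [ 1.7 -2.8  6.1] q [-0.31  0.83  0.04  1.61 -0.05  0.7   0.92]
```

View pics/side2.png

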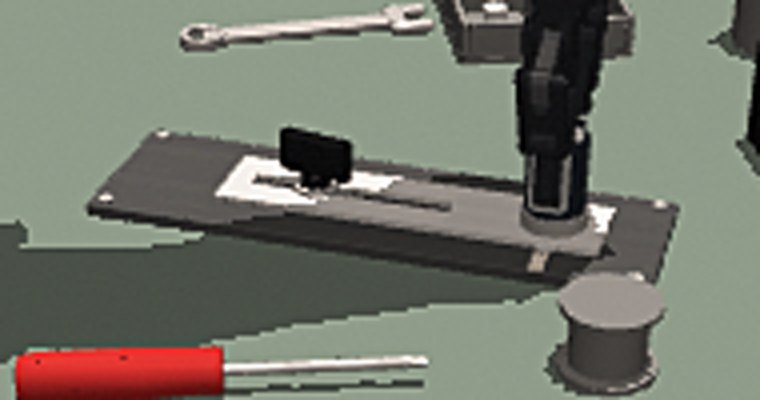

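View pics/wrist2.png

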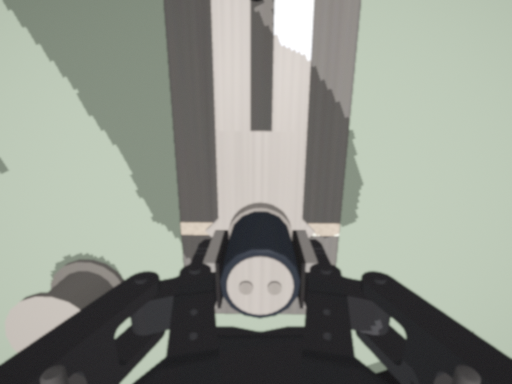

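The can is held at the tape. In the wrist view the tape shows at (197,229) and (325,229), and the can's top at (260,283). I check this by casting rays.

```bash
python3 -c "
from h import *
r=lambda u,v,z:ray('wrist',u,v,z)
x=np.array([np.cos(np.radians(-23)),np.sin(np.radians(-23)),0])
m=(r(197,229,.008)+r(325,229,.008))/2
c=r(260,283,.067);print(m,c,(c-m)@x)
s=ray('side',160+539/4-.4,120+262/4-.4,.008); print(s, (s-c)@x, (s-np.array([.6533,.1288,.0]))@x)"
```

```text
[0.65326572 0.12981045 0.008     ] [0.65156677 0.12985043 0.067     ] -0.0015795135330401021
[0.63931311 0.09160715 0.008     ] 0.0036632883997372635 0.001657405023561769
```

The offset is about −1.6 mm, well within tolerance. I release, lift and go to the nut.

Emit:
move_arm([
  [0,0,0,0,0,0],
  [0,0,0,0,0,0],
  [0,0,0,0,0,0],
  [0,0,0,0,0,0],
  [0,0,0,0,0,0],
], claw=-1)

```text
clock: 5.75
position: [0.6531, 0.1304, 0.0287]
tool_rot: [-3.141, -0.0, 2.74]
force: [0.3, -0.2, 0.7]
grip_width: 0.0853
```

Emit:
move_arm([
  [0,0,-0.5,0,0,0],
  [0,0,-0.8,0,0,0],
  [0,0,-1,0,0,0],
  [0,0,-1,0,0,0],
  [0,0,-0.9,0,0,0],
])

```text
clock: 6.25
position: [0.6534, 0.1303, 0.1361]
tool_rot: [3.141, 0.001, 2.74]
force: [-0.2, 0.3, -0.1]
grip_width: 0.0848
```

Emit:
move_arm([
  [0.8,0,-0.2,0,0,0],
  [1,0,0,0,0,0],
  [1,0,0,0,0,0],
  [1,0,0,0,0,0],
  [1,0,0,0,0,0],
])

```text
clock: 6.75
position: [0.542, 0.1775, 0.1398]
tool_rot: [3.141, 0.001, 2.74]
force: [0.2, 0.3, -0.3]
grip_width: 0.0859
```

```bash
python3 -c "
from h import *
plan([.525,.1835,.14],157)
im=viewer.grab_frame('top')[100:250,90:230]
cv2.imwrite('pics/top3.png',cv2.resize(im[:,:,::-1],None,fx=4,fy=4,interpolation=2))"
```

```text
t 6.75 pos [0.542  0.1775 0.1398] yaw [180.   0. 157.] shift units [ 0.72 -0.04 -0.01] rot units [ 0.0002  0.0002 -0.0001] w 0.0859 F [ 0.2  0.3 -0.3] q [-0.46  0.55  0.05  1.83 -0.04  0.76  0.78]
```

View pics/top3.png

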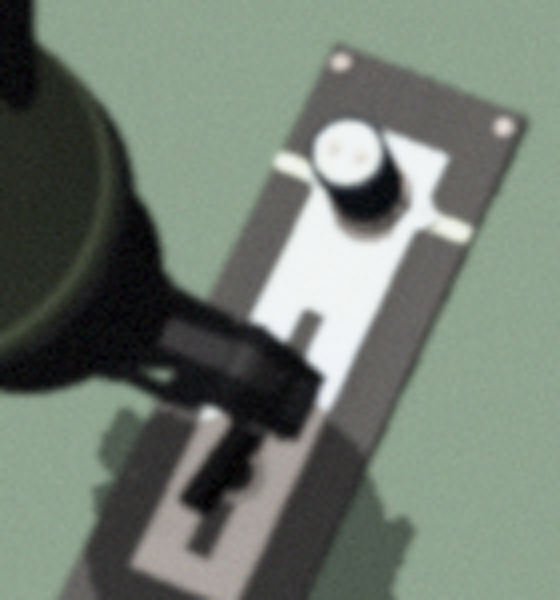

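In the top view the can's top is at (348,153), and the right tab points at the tape at (425,215). The can is centred. Next I shift over the nut and turn the wrist half round, so the last joint has range for the clockwise turn.

Emit:
move_arm([
  [0.72,-0.04,0,0,0,0],
  [0,0,0,0,0,-0.047],
  [0,0,0,0,0,-0.047],
  [0,0,0,0,0,-0.047],
  [0,0,0,0,0,-0.047],
])

```text
clock: 7.3
position: [0.5261, 0.1833, 0.1398]
tool_rot: [-3.142, 0.001, -2.946]
force: [-0.3, -1.1, -1.3]
grip_width: 0.0854
```

Emit:
move_arm([
  [0,0,0,0,0,-0.047],
  [0,0,0,0,0,-0.047],
  [0,0,0,0,0,-0.047],
  [0,0,0,0,0,-0.047],
  [0,0,0,0,0,-0.047],
])

```text
clock: 7.8
position: [0.5262, 0.1831, 0.1397]
tool_rot: [-3.141, 0.0, -2.208]
force: [0.8, 0.4, -0.8]
grip_width: 0.0851
```

Emit:
move_arm([
  [0,0,0,0,0,-0.047],
  [0,0,0,0,0,-0.047],
  [0,0,0,0,0,-0.047],
  [0,0,0,0,0,-0.047],
  [0,0,0,0,0,-0.047],
])

```text
clock: 8.3
position: [0.5262, 0.183, 0.1397]
tool_rot: [-3.141, -0.001, -1.47]
force: [0.1, 0.3, 0.6]
grip_width: 0.0853
```

Emit:
move_arm([
  [0,0,0,0,0,-0.047],
  [0,0,0,0,0,-0.047],
  [0,0,0,0,0,-0.047],
  [0,0,0,0,0,-0.047],
  [0,0,0,0,0,-0.047],
])

```text
clock: 8.8
position: [0.5156, 0.1844, 0.1299]
tool_rot: [3.106, 0.002, -0.92]
force: [-0.9, 0.7, -2.5]
grip_width: 0.0855
```

```bash
python3 -c "
from h import *
plan([.525,.1835,.019],-33)
im=viewer.grab_frame('wrist')
cv2.imwrite('pics/w4.png',im[:,:,::-1]); print(proj('wrist',[.525,.1835,.046]))"
```

```text
t 8.8 pos [0.5156 0.1844 0.1299] yaw [ 1.78e+02  1.00e-01 -5.27e+01] shift units [ 0.27 -0.43  4.42] rot units [ 0.0111  0.0027 -0.1094] w 0.0855 F [-0.9  0.7 -2.5] q [ 0.36  0.95 -1.33  1.82  0.97  1.26  2.52]
[245.518242   188.94403619]
```

View pics/w4.png

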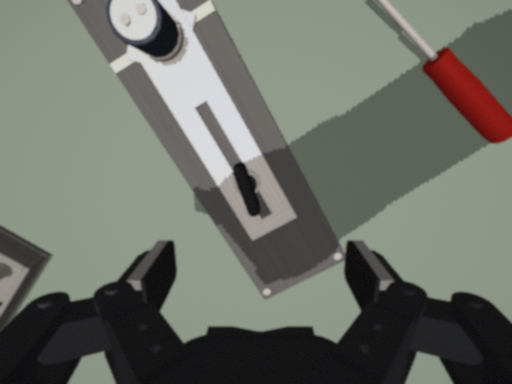

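The last joint turns yaw the opposite way from what I assumed: it ran to 2.52 and stopped, with nothing touched. I turn back clockwise to yaw ≈147°, which leaves enough range for the tightening turn.

Emit:
move_arm([
  [0,0,0,0,0,0.047],
  [0,0,0,0,0,0.047],
  [0,0,0,0,0,0.047],
  [0,0,0,0,0,0.047],
  [0,0,0,0,0,0.047],
])

```text
clock: 9.35
position: [0.5148, 0.1852, 0.1289]
tool_rot: [3.111, -0.023, -1.667]
force: [-0.3, -0.2, -0.7]
grip_width: 0.0851
```

```bash
python3 -c "
from h import *
plan([.525,.1835,.14],147)"
```

```text
t 9.35 pos [0.5148 0.1852 0.1289] yaw [178.3  -1.3 -95.5] shift units [ 0.04 -0.4  -0.45] rot units [-0.0015 -0.0144  0.6524] w 0.0851 F [-0.3 -0.2 -0.7] q [ 0.31  0.86 -1.19  1.83  0.87  1.15  1.84]
```

Emit:
move_arm([
  [0,-0.2,-0.2,0,0,0.047],
  [0,0,0,0,0,0.047],
  [0,0,0,0,0,0.047],
  [0,0,0,0,0,0.047],
  [0,0,0,0,0,0.047],
])

```text
clock: 9.85
position: [0.5201, 0.1848, 0.1342]
tool_rot: [3.135, -0.036, -2.406]
force: [0.0, 0.4, 0.5]
grip_width: 0.0854
```

Emit:
move_arm([
  [0,0,0,0,0,0.047],
  [0,0,0,0,0,0.047],
  [0,0,0,0,0,0.047],
  [0,0,0,0,0,0.047],
  [0,0,0,0,0,0.047],
])

```text
clock: 10.35
position: [0.5204, 0.1849, 0.1345]
tool_rot: [-3.123, -0.031, 3.138]
force: [-0.1, -0.0, 0.4]
grip_width: 0.0854
```

```bash
python3 -c "
from h import *
plan([.525,.1835,.14],147)"
```

```text
t 10.35 pos [0.5204 0.1849 0.1345] yaw [-178.9   -1.8  179.8] shift units [-0.18 -0.06 -0.23] rot units [-0.0086 -0.0077  0.1822] w 0.0854 F [-0.1 -0.   0.4] q [ 0.15  0.7  -0.88  1.82  0.64  0.98  0.56]
```

Emit:
move_arm([
  [-0.18,-0.06,-0.23,-0.002,-0.002,0.045],
  [0,0,0,-0.002,-0.002,0.045],
  [0,0,0,-0.002,-0.002,0.045],
  [0,0,0,-0.002,-0.002,0.045],
  [0,0,0,0,0,0],
])

```text
clock: 10.85
position: [0.525, 0.1837, 0.1404]
tool_rot: [-3.141, 0.002, 2.577]
force: [0.5, -0.2, 0.6]
grip_width: 0.0852
```

```bash
python3 -c "
from h import *
plan([.525,.1835,.14],147)
im=viewer.grab_frame('wrist')
cv2.imwrite('pics/w5.png',im[:,:,::-1]); print(proj('wrist',[.525,.1835,.046]))"
```

```text
t 10.85 pos [0.525  0.1837 0.1404] yaw [-1.799e+02  1.000e-01  1.477e+02] shift units [-0.   -0.01  0.02] rot units [-0.0003  0.0005  0.0036] w 0.0852 F [ 0.5 -0.2  0.6] q [ 0.09  0.63 -0.76  1.84  0.55  0.89  0.08]
[260.95092432 195.57888518]
```

View pics/w5.png

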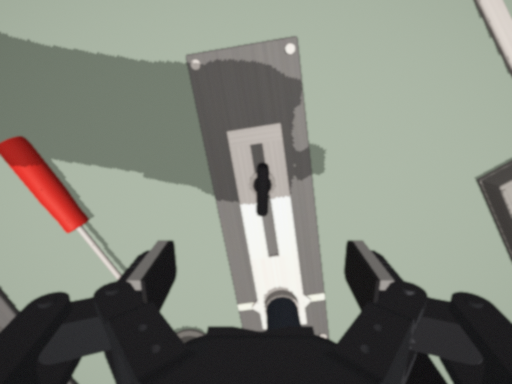

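```bash
python3 -c "
from h import *
p=ray('wrist',262.5,189,.046);print(p)
d=ray('wrist',262,166,.046)-ray('wrist',263,212,.046);print(np.degrees(np.arctan2(d[1],d[0])),np.linalg.norm(d))
plan([.5255,.1832,.02],147)
plan(list(p[:2])+[.02],147)"
```

```text
[0.52071534 0.18773117 0.046     ]
149.33538592997292 0.04083563108586994
t 10.9 pos [0.5248 0.1838 0.1401] yaw [-1.799e+02  1.000e-01  1.480e+02] shift units [-0.03  0.    4.8 ] rot units [-0.0005  0.0003  0.0056] w 0.0857 F [ 1.2 -0.1  0.3] q [ 0.09  0.63 -0.76  1.84  0.55  0.89  0.08]
t 10.9 pos [0.5248 0.1838 0.1401] yaw [-1.799e+02  1.000e-01  1.480e+02] shift units [0.23 0.06 4.8 ] rot units [-0.0005  0.0003  0.0056] w 0.0857 F [ 1.2 -0.1  0.3] q [ 0.09  0.63 -0.76  1.84  0.55  0.89  0.08]
```

Emit:
move_arm([
  [0,0,0.8,0,0,0],
  [0,0,0.8,0,0,0],
  [0,0,0.8,0,0,0],
  [0,0,0.8,0,0,0],
])

```text
clock: 11.3
position: [0.5244, 0.1837, 0.0585]
tool_rot: [-3.139, -0.001, 2.586]
force: [0.7, -0.9, -0.2]
grip_width: 0.0855
```

Emit:
move_arm([
  [0.05,0,0.7,0,0,0],
  [0,0,0.5,0,0,0],
  [0,0,0.34,0,0,0],
  [0,0,0,0,0,0],
])

```text
clock: 11.7
position: [0.5225, 0.1844, 0.0197]
tool_rot: [-3.138, -0.002, 2.583]
force: [0.6, -0.5, 0.7]
grip_width: 0.0852
```

Emit:
move_arm([
  [0,0,0,0,0,0],
  [0,0,0,0,0,0],
  [0,0,0,0,0,0],
  [0,0,0,0,0,0],
  [0,0,0,0,0,0],
], claw=1, force=30)

```text
clock: 12.2
position: [0.523, 0.1853, 0.0206]
tool_rot: [-3.141, -0.002, 2.583]
force: [11.2, 30.4, 5.2]
grip_width: 0.0123
```

Emit:
move_arm([
  [0,0,0,0,0,0],
  [0,0,0,0,0,0],
  [0,0,0,0,0,0],
  [0,0,0,0,0,0],
])

```text
clock: 12.6
position: [0.5236, 0.1865, 0.0208]
tool_rot: [3.141, -0.002, 2.583]
force: [5.5, 8.6, -1.0]
grip_width: 0.01
```

```bash
python3 -c "
from h import *
plan([.5236,.184,.02],71);print(bot.observe()['moment'])"
```

```text
t 12.6 pos [0.5236 0.1865 0.0208] yaw [ 1.799e+02 -1.000e-01  1.480e+02] shift units [-0.05 -0.08  0.03] rot units [-1.000e-04 -7.000e-04  4.278e-01] w 0.01 F [ 5.5  8.6 -1. ] q [-0.    0.8  -0.63  1.89  0.72  0.69 -0.06]
[ 1.74691893 -1.0754143   0.03098993]
```

The nut is gripped (10 mm reading on the 11 mm bar), with yaw 148° putting the bar about 9° clockwise. I turn it clockwise in stages and watch the force.

Emit:
move_arm([
  [0,0.05,0,0,0,0],
  [0,0,0,0,0,0.03],
  [0,0,0,0,0,0.03],
  [0,0,0,0,0,0.03],
])

```text
clock: 13.0
position: [0.5239, 0.1868, 0.0208]
tool_rot: [-3.141, -0.001, 2.296]
force: [2.0, 4.8, 2.5]
grip_width: 0.0101
```

```bash
python3 -c "
from h import *
plan([.5236,.184,.02],71);print(bot.observe()['moment'])"
```

```text
t 13.0 pos [0.5239 0.1868 0.0208] yaw [-1.800e+02 -1.000e-01  1.316e+02] shift units [-0.08 -0.08  0.03] rot units [-5.000e-04 -3.000e-04  3.365e-01] w 0.0101 F [2.  4.8 2.5] q [-0.05  0.78 -0.56  1.89  0.66  0.66 -0.3 ]
[ 1.11407008 -0.45611584  0.05895277]
```

Emit:
move_arm([
  [0,0,0,0,0,0.04],
  [0,0,0,0,0,0.04],
  [0,0,0,0,0,0.04],
  [0,0,0,0,0,0.04],
])

```text
clock: 13.4
position: [0.5244, 0.1872, 0.0209]
tool_rot: [-3.141, -0.001, 1.793]
force: [5.5, 7.1, -2.7]
grip_width: 0.0104
```

Emit:
move_arm([
  [0,0,0,0,0,0.04],
  [0,0,0,0,0,0.04],
  [0,0,0,0,0,0.03],
  [0,0,0,0,0,0],
])

```text
clock: 13.8
position: [0.5248, 0.1872, 0.0209]
tool_rot: [3.141, -0.001, 1.448]
force: [8.1, 5.5, -2.4]
grip_width: 0.0103
```

```bash
python3 -c "
from h import *
plan([.5236,.184,.02],71);print(bot.observe()['moment'])"
```

```text
t 13.8 pos [0.5248 0.1872 0.0209] yaw [ 1.8e+02 -1.0e-01  8.3e+01] shift units [-0.13 -0.03  0.03] rot units [ 0.     -0.0003  0.0666] w 0.0103 F [ 8.1  5.5 -2.4] q [-0.19  0.74 -0.36  1.9   0.45  0.58 -0.97]
[ 1.3218922  -1.89236563 -0.06106813]
```

Emit:
move_arm([
  [0,0,0,0,0,0.02],
  [0,0,0,0,0,0.02],
  [0,0,0,0,0,0],
])

```text
clock: 14.1
position: [0.525, 0.1872, 0.0209]
tool_rot: [3.141, -0.001, 1.324]
force: [8.8, 5.1, -3.9]
grip_width: 0.0101
```

```bash
python3 -c "
from h import *
plan([.5236,.184,.02],71);print(bot.observe()['moment'])"
```

```text
t 14.1 pos [0.525  0.1872 0.0209] yaw [ 1.80e+02 -1.00e-01  7.58e+01] shift units [-0.14 -0.02  0.04] rot units [ 0.     -0.0004  0.0269] w 0.0101 F [ 8.8  5.1 -3.9] q [-0.22  0.74 -0.32  1.9   0.41  0.57 -1.06]
[ 1.38499597 -2.06045184  0.01257783]
```

Emit:
move_arm([
  [0,0,0,0,0,0.015],
  [0,0,0,0,0,0.015],
  [0,0,0,0,0,0],
])

```text
clock: 14.4
position: [0.5251, 0.1871, 0.0209]
tool_rot: [3.141, -0.001, 1.23]
force: [10.0, 5.4, -4.9]
grip_width: 0.0104
```

```bash
python3 -c "
from h import *
plan([.5236,.184,.02],71);print(bot.observe()['moment'])"
```

```text
t 14.4 pos [0.5251 0.1871 0.0209] yaw [ 1.80e+02 -1.00e-01  7.05e+01] shift units [-0.14 -0.02  0.03] rot units [ 0.0001 -0.0005 -0.0028] w 0.0104 F [10.   5.4 -4.9] q [-0.23  0.74 -0.3   1.9   0.38  0.56 -1.13]
[ 1.37141103 -2.23949931 -0.04949965]
```

Emit:
move_arm([
  [0,0,0,0,0,0.01],
  [0,0,0,0,0,0.01],
  [0,0,0,0,0,0],
])

```text
clock: 14.7
position: [0.5251, 0.1872, 0.0209]
tool_rot: [3.141, -0.001, 1.17]
force: [10.7, 5.3, -3.3]
grip_width: 0.0102
```

```bash
python3 -c "
from h import *
plan([.5236,.184,.02],71);print(bot.observe()['moment'])"
```

```text
t 14.7 pos [0.5251 0.1872 0.0209] yaw [ 1.8e+02 -1.0e-01  6.7e+01] shift units [-0.14 -0.01  0.04] rot units [ 0.0002 -0.0004 -0.0221] w 0.0102 F [10.7  5.3 -3.3] q [-0.24  0.73 -0.29  1.9   0.37  0.55 -1.17]
[ 1.19243863 -2.18958041  1.33058463]
```

The moment about z jumped to 1.3 N m, so the nut is against its stop. I release and lift.

Emit:
move_arm([
  [0,0,0,0,0,-0.005],
  [0,0,0,0,0,0],
  [0,0,0,0,0,0],
  [0,0,0,0,0,0],
  [0,0,0,0,0,0],
], claw=-1)

```text
clock: 15.2
position: [0.5231, 0.1856, 0.0202]
tool_rot: [-3.139, 0.003, 1.184]
force: [0.1, 0.4, 0.1]
grip_width: 0.0816
```

Emit:
move_arm([
  [0,0,-0.4,0,0,0],
  [0,0,-0.8,0,0,0],
  [0,0,-1,0,0,0],
  [0,0,-1,0,0,0],
  [0,0,-1,0,0,0],
])

```text
clock: 15.7
position: [0.5234, 0.1858, 0.127]
tool_rot: [-3.139, 0.002, 1.184]
force: [0.7, 0.2, 0.3]
grip_width: 0.0856
```

Emit:
move_arm([
  [0.8,0.8,-0.8,0,0,0],
  [0.8,0.8,-0.8,0,0,0],
  [0.8,0.8,0,0,0,0],
  [0.8,0.8,0,0,0,0],
  [0.5,0.5,0,0,0,0],
])

```text
clock: 16.2
position: [0.6455, 0.2373, 0.1656]
tool_rot: [-3.14, 0.002, 1.184]
force: [-0.7, -0.4, -0.7]
grip_width: 0.085
```

```bash
python3 -c "
from h import *
plan([.5236,.184,.02],71)
im=viewer.grab_frame('top');cv2.imwrite('pics/top6f.png',im[:,:,::-1]);im=im[100:250,90:230]
cv2.imwrite('pics/top6.png',cv2.resize(im[:,:,::-1],None,fx=4,fy=4,interpolation=2))"
```

```text
t 16.2 pos [0.6455 0.2373 0.1656] yaw [-1.799e+02  1.000e-01  6.790e+01] shift units [-3.8  -3.7   5.84] rot units [-0.0007  0.0006 -0.0175] w 0.085 F [-0.7 -0.4 -0.7] q [-0.22  0.71 -0.36  1.46  0.27  1.02 -1.03]
```

View pics/top6f.png

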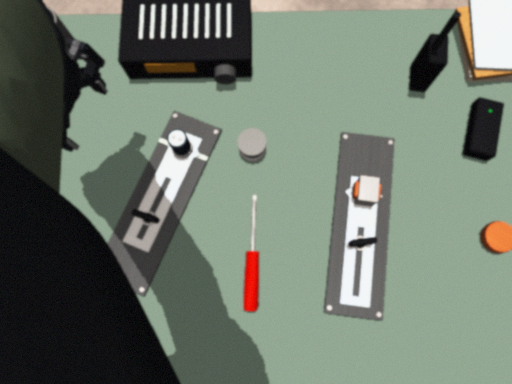

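View pics/top6.png

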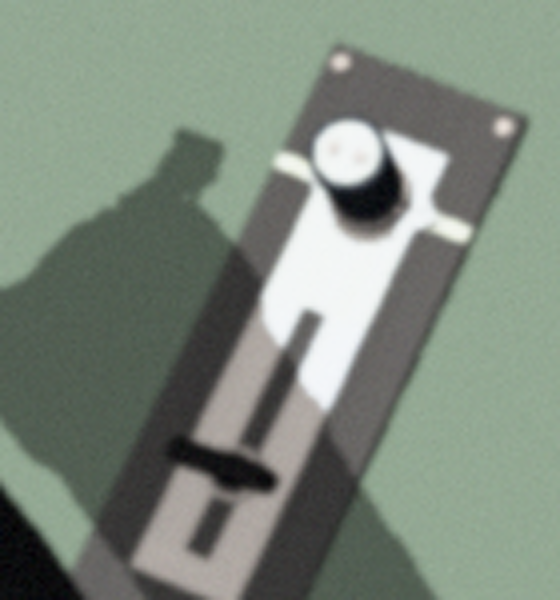

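The bar now lies across the bracket, from (168,443) to (277,485) in the crop. The can's top is at (348,153), as before. In the full view the transformer is unmoved at (368,190). Last comes a numeric check, then hand-in.

```bash
python3 -c "
from h import *
f=lambda x,y:(90+x/4-.375,100+y/4-.375)
x=np.array([np.cos(np.radians(-23)),np.sin(np.radians(-23)),0])
c=ray('top',*f(348,153),.067); m=np.array([.6534,.1289,.008]); print('can x',(c-m)@x)
d=ray('top',*f(275,484),.046)-ray('top',*f(170,446),.046); print('bar cw of mark x',-23-np.degrees(np.arctan2(d[1],d[0])),np.linalg.norm(d))
a=cv2.imread('pics/top0.png').astype(int);b=cv2.imread('pics/top6f.png').astype(int)
print('transformer region diff',np.abs(a-b)[125:325,320:400].max())
print(bot.observe()['qd'].round(3)); workorder.job_done()"
```

```text
can x -4.5038127763221814e-05
bar cw of mark x 87.79703878543656 0.04828435749157003
transformer region diff 34
[ 0.008 -0.03  -0.005  0.077 -0.003 -0.047 -0.011]
the job is handed in; nothing more can be done
```

I slid the can's bracket about 69 mm to the tape while the nut was still loose. Then I turned its nut clockwise until it hit the stop, where the wrist moment jumped to about 1.3 N m. I handed the job in at about 16 s of the 48 s allowed, with the gripper clear of everything.

**Last checks, from the top camera:**
- **Can:** its axis is about 0 mm from the tape's middle. The wrist view taken before I released it gave −1.6 mm, and both are within the 10 mm limit.
- **Nut:** the bar lies about 88° clockwise of the slide direction. The stop is at 86°, so this agrees within measuring error.
- **Transformer:** it looks unmoved, at the same pixels before and after. The largest pixel difference in that region was 34 of 255; I took it for noise or lighting and did not check it further.

**What went wrong on the way:** I first turned the wrist the wrong way above the nut. The last joint ran up to its 2.52 rad limit and stopped there, reading 2.52 with the limit given as 2.52. I saw no contact and turned back, but I can't rule out that this counts as passing the joint's range.

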